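# Clear the canister and rake out the stone joint

## Robot

A 7-joint arm with a two-finger parallel gripper is mounted at the origin on the work surface. World frame = base frame: x ahead of the robot, y to its left, z up, the work surface at z = 0. Lengths are in m, angles in rad, forces in N, time in s.
With the tool pointing down it reaches from about 0.35 to 0.9 m from the base axis. Payload 8.1 kg.
Tool frame: the origin (TCP) lies at the very end of the fingers, on their centre line; the grasp point (between the pads) lies 19 mm behind it; z points along the fingers, y is the line along which they close (so a half turn about z gives the same grasp; the last joint's range is limited). The gripper opens to 92 mm and grips with 3 to 60 N. Pads are 19 mm wide; open, the fingers measure 130 mm over their backs; the gripper's body (75 mm by 190 mm) begins 47 mm behind the grasp point.
Start: joints at [1.155, 0.434, 0.025, 1.573, -0.012, 1.134, -0.075], TCP at [0.192, -0.595, 0.227] pointing down, gripper open.
Joint ranges: [-2.62, 2.62], [-0.44, 2.09], [-1.27, 1.32], [0.08, 2.57], [-1.32, 4.46], [0.12, 2], [-2.74, 2.74]. Speed limits (rad/s): [2.22, 2.22, 3.01, 3.01, 3.14, 3.14, 3.14].

## Interface

Orientations are given as a rotation vector (axis times angle).
In Python, from cell import observe, get_image, sign_off, find_in, trace, place_of gives the robot as it stands. The module is installed in compiled form; this text tells all that it offers.
- The arm moves only by the shell command python3 -m handwheel 'ROWS' [OPENING] [FORCE]. ROWS is JSON, a list of rows, each a list of 6 numbers: the shift along the tool's x, y, z each as a share of 0.02 m, from -1 to 1, then the turn, a rotation vector about the tool's x, y, z each as a share of 4 degrees, from -1 to 1. A call has 1 to 8 rows; each row shifts and turns the commanded pose from where the row before left it, along the tool's axes as they then stand; what a row does not reach is not made up. A row lasts 1/12 s, in which the tool goes at most 41.7 mm and 7.16 degrees, less where a joint would pass 70% of its speed; a pose out of reach is approached as far as the arm can. A call with a number of a shift or a turn outside -1 to 1 is refused whole. A call with a gripper value outside its range is refused whole. OPENING is the opening, from 0 (shut) to 1 (fully open), set as the call begins (- or left out, the last holds). The fingers move at their own pace and stop on an object; FORCE is the grip in N (left out, the last holds). Time passes only in rows, so rows that do not move let the fingers close. It gives the time, the measured TCP pose, the force, the opening and the grip force at its end, in the units of the state.
- observe(): the state, without advancing time (a new reading comes with each control period).
- get_image(name): name is "side" or "top" or "wrist"; returns a dict with "image" (420x560x3 uint8, red, green, blue), "fx", "fy", "cx", "cy" (pixels), "position" and "orientation" of the camera in the world. Camera axes: x right, y down, z forward; pixel columns grow to the right and rows downward; lengths in m; the calibration is good to about 2 mm. The wrist camera is an equidistant fisheye: a pixel r from the principal point sees the ray r / f radians off the axis. A picture is of the moment at which its call begins. There is no depth.
- sign_off(): hands the job in; it is judged then, once.
Trained networks look in the newest picture that a camera, given by its name, has taken for a name from the list of things; names that differ only in an ending like _2 or _b are one class to them, and where a whole thing is asked for, a point or a joint stands for the part that bears it (a point fixed in the world has none). Each returns a list of dicts, best first, with "score" (0 to 1); they miss things now and then, are a little off and sometimes report something else, mostly with a low value. They report only what shows in the picture. A call takes as long as a camera call. They do not tell look-alikes from the thing itself.
- find_in(label, camera): "rect" ([centre column, centre row, width, height] as shares, 0 to 1, of the picture: columns of its width, rows of its height, round what is visible of it).
- trace(label, camera): "region" (420x560 bool, what is visible of it) and "rect" ([centre column, centre row, width, height] as shares, 0 to 1, of the picture: columns of its width, rows of its height, round what is visible of it).
- place_of(label, camera): "point" ([column, row] as shares, 0 to 1, of the picture: columns of its width, rows of its height: a listed point, or the origin of a listed thing).
The state is a dict: "clock": time; "joints": joint angles; "dq": joint speeds; "joint_efforts": joint torques, N m; "position": TCP position; "ee_rot": TCP orientation; "force": force on the tool from outside, world axes, zero at the start; "ft_torque": the same for the moment, N m; "width": opening from 0.0 (shut) to 1.0 (fully open); "gripper_force": force on a finger pad.
Only numpy, scipy, OpenCV 4.12 (cv2) and the standard library are available. Lean on these libraries where they do the work, as an engineer would, in place of code of your own. Each camera call takes 0.05 s, during which the arm holds its last target. There are 200 camera calls.

## Task

The joint between the two stone slabs has to be raked out, but the canister is standing across it: lift the canister off, set it down upright in the square bamboo tray and let go. Then take the T-handled raker from its stand and, with its tip down in the joint, draw it slowly (no faster than about 5 cm a second) in one pass from the closed end all the way to the open end. Finally lay the raker back in its stand as it was, stem hanging down, and leave the lid and the timer undisturbed.

Things in the scene. Friction and masses are not known exactly. Their poses are not given: they have to be found in the camera images.
- slab: Pair of fixed grey-beige stone slabs, together 152 (x) x 240 (y) x 16 mm high, at any yaw. Between them an open joint 12 mm wide runs along own y at x = 0; its dark floor is 13 mm below the top (z = 3 mm). At the +y end a stone bridge 30 mm wide, level with the top, closes the joint; at the -y end it runs out through the edge. Origin: centre of the underside.
- joint_closed_end (a point): Closed end of the gap between the slabs, on its midline at the level of the slabs' top, where the joint meets the stone bridge (slab frame 0, +90, 16 mm).
- joint_open_end (a point): Open end of the gap between the slabs, on its midline at the level of the slabs' top, at the slabs' edge (slab frame 0, -120, 16 mm).
- canister: Round brushed aluminium canister, 90 mm diameter, 100 mm high, on its lid a fixed bamboo bar grip 64 mm long along own x, 16 mm thick along y, 34 mm high (z = 100 to 134 mm). About 0.45 kg. Stands on the slabs, over the joint. Origin: centre of the underside, z up.
- canister_grip (a point): Point in the middle of the canister's bar grip, 122 mm above its underside; axes as the canister's: squeeze the bar along y.
- tray: Fixed square shallow bamboo tray, 134 x 134 mm outside, walls 5 mm thick and 16 mm high, floor 5 mm thick (inside 124 x 124 mm). Origin: centre of the underside.
- raker: T-handled raker, 90 g: wooden crossbar 120 mm long (own x), 16 x 16 mm in section; a steel stem goes straight down from its middle, 10 mm diameter, tapering 30 to 40 mm below the bar's centre to a 5 mm tip that ends 60 mm below it. Origin: centre of the crossbar, stem along -z. Hangs in the stand; grip the bar's middle from above, squeezing along y.
- raker_tip (a point): Lower end of the raker's stem, 60 mm below the crossbar's centre.
- stand: Fixed bamboo stand of the raker: base 130 (x) x 60 (y) x 8 mm; two uprights 12 mm thick at x = -46 and +46 mm (80 mm free between) with saddles 66 mm high, 30 mm wide along y between lips that rise to 78 mm. The crossbar lies in the saddles along the stand's x. Origin: centre of the underside.
- stand_seat (a point): Where the crossbar's centre is when the raker lies in its stand: 74 mm above the underside of the stand, in the middle.
- silicone_lid: Bystander: round flat silicone lid, 112 mm diameter, 7 mm thick, with a small knob to 19 mm; loose. Origin: centre of the underside.
- timer: Bystander: small grey plastic timer 60 x 70 x 28 mm with a press button; loose. Origin: centre of the underside.
Things that resemble listed ones, but are neither listed nor needed, are in the scene too. There is more than one size of the canister; the job needs the smaller.

How it is judged:
On the way, in this order (a step that is already met when the one before it is completed fails the run):
1. the canister stands upright in the tray, released (horizontal distance between canister and tray below 0.03 m and z of canister in the frame of tray below 0.009 m and angle between canister's own z axis and vertical below 0.08 rad and contact force between the fingers and canister below 0.1 N and linear speed of canister below 0.03 m/s), for 0.2 s.
2. the raker's tip is down in the joint (at least 3.5 mm below the slabs' top), within 30 mm of the closed end (z of raker_tip in the frame of slab between 0 and 0.0125 m and x of raker_tip in the frame of slab between -0.007 and 0.007 m and y of raker_tip in the frame of slab between 0.06 and 0.095 m), for 0.04 s.
3. the tip, still down in the joint, passes 40 to 70 mm from the closed end (z of raker_tip in the frame of slab between 0 and 0.0125 m and x of raker_tip in the frame of slab between -0.007 and 0.007 m and y of raker_tip in the frame of slab between 0.02 and 0.05 m), for 0.04 s.
4. the tip, still down in the joint, passes 90 to 120 mm from the closed end (z of raker_tip in the frame of slab between 0 and 0.0125 m and x of raker_tip in the frame of slab between -0.007 and 0.007 m and y of raker_tip in the frame of slab between -0.03 and 0 m), for 0.04 s.
5. the tip, still down in the joint, passes 140 to 170 mm from the closed end (z of raker_tip in the frame of slab between 0 and 0.0125 m and x of raker_tip in the frame of slab between -0.007 and 0.007 m and y of raker_tip in the frame of slab between -0.08 and -0.05 m), for 0.04 s.
6. the tip, still down in the joint, comes within 30 mm of the open end (z of raker_tip in the frame of slab between 0 and 0.0125 m and x of raker_tip in the frame of slab between -0.007 and 0.007 m and y of raker_tip in the frame of slab between -0.13 and -0.09 m), for 0.04 s.
At the end, for the whole second after the job is handed in: Canister upright (0.08 rad) on the tray floor, centre within 30 mm of the tray's; raker in both saddles of its stand, stem down (0.1 rad), along the stand (0.3 rad), centre within 20 mm sideways and 4 mm in height of the seat; both released and at rest (all of step 1 and horizontal distance between raker and stand_seat below 0.02 m and z of raker in the frame of stand between 0.07 and 0.078 m and angle between raker's own z axis and vertical below 0.1 rad and angle between the x axis of raker and the x axis of stand, either way round below 0.3 rad and linear speed of raker below 0.03 m/s and contact force between the fingers and raker below 0.1 N); the robot touches nothing.
It fails at once if the raker moves faster than 0.1 m/s while its tip is down in the joint (z of raker_tip in the frame of slab between 0 and 0.0125 m and x of raker_tip in the frame of slab between -0.007 and 0.007 m and y of raker_tip in the frame of slab between -0.12 and 0.09 m and linear speed of raker above 0.1 m/s).
It fails at once if the canister is tipped by more than 0.5 rad (angle between canister's own z axis and vertical above 0.5 rad).
It fails at once if the canister is dropped (falls free faster than 0.5 m/s) (contact force between the fingers and canister below 0.1 N and linear speed of canister above 0.5 m/s).
It fails at once if the silicone lid or the timer is moved by more than 20 mm (distance of any of silicone_lid, timer from where it was at the start of the episode above 0.02 m).
It also fails if it takes over 72 s, if anything falls off the work surface, if the arm or the gripper's body presses on something with over 40 N, if the wrist force passes 120 N, or if a joint passes its speed limit or range.

## Working session

There is one attempt and no reset: what is moved stays moved. The work goes in short steps, Python scripts to look and compute and a shell command to move; the robot and the scene stay as the last step left them, time stands still between calls to the robot, and variables do not carry over. Pictures are saved under pics/ and viewed, at most 10 in all, crops included, and the job is handed in when it is done.

```bash
mkdir -p pics
cat > h.py <<'E'
import numpy as np, cv2
from scipy.spatial.transform import Rotation as R
from cell import *
def rot(o):
    o=np.array(o,float)
    return o if o.shape==(3,3) else (R.from_rotvec(o).as_matrix() if o.size==3 else R.from_quat(o).as_matrix())
def ray(im,uv,fish=False):
    x=(uv[0]-im['cx'])/im['fx'];y=(uv[1]-im['cy'])/im['fy']
    if fish:
        r=np.hypot(x,y); d=np.array([np.sin(r)*x/r,np.sin(r)*y/r,np.cos(r)]) if r>0 else np.array([0,0,1.])
    else: d=np.array([x,y,1.])
    return np.array(im['position']),rot(im['orientation'])@d
def at_z(im,uv,z,fish=False):
    p,d=ray(im,uv,fish); return p+d*(z-p[2])/d[2]
def proj(im,P):
    c=rot(im['orientation']).T@(np.array(P)-im['position']); return np.array([im['fx']*c[0]/c[2]+im['cx'],im['fy']*c[1]/c[2]+im['cy']])
def save(im,name,crop=None):
    a=im['image'][...,::-1]
    if crop: a=a[crop[1]:crop[3],crop[0]:crop[2]]
    cv2.imwrite('pics/'+name,a)
E
python3 - <<'E'
from h import *
s=observe();print({k:np.round(v,3).tolist() for k,v in s.items()})
Z=dict(slab=0,joint_closed_end=.016,joint_open_end=.016,canister=.016,canister_grip=.138,tray=0,raker=.074,raker_tip=.014,stand=0,stand_seat=.074,silicone_lid=0,timer=0)
for c in('top','side'):
    im=get_image(c);save(im,c+'0.png');print(c,np.round(im['position'],3),im['orientation'],im['fx'])
    for k,z in Z.items():
        print(k,[(round(q['score'],2),(np.array(q['point'])*[560,420]).round(0).tolist(),at_z(im,np.array(q['point'])*[560,420],z)[:2].round(3).tolist()) for q in place_of(k,c)[:4]])
E
```

```text
{'clock': 0.0, 'joints': [1.155, 0.435, 0.025, 1.574, -0.012, 1.134, -0.075], 'dq': [-0.0, 0.002, -0.0, -0.001, -0.001, -0.0, 0.002], 'joint_efforts': [-0.001, -66.784, 0.985, -31.446, -0.06, 0.043, 0.0], 'position': [0.192, -0.594, 0.226], 'ee_rot': [-3.102, -0.489, 0.001], 'force': [0.759, -0.056, -0.077], 'ft_torque': [0.017, 0.042, -0.017], 'gripper_force': 0.0, 'width': 1.0}
top [ 0.381 -0.014  1.252] [-2.18660047  2.12680057 -0.14394589] 463.8841853092248
slab [(0.87, [292.0, 191.0], [0.599, -0.045])]
joint_closed_end [(0.64, [288.0, 226.0], [0.501, -0.036])]
joint_open_end [(0.59, [301.0, 153.0], [0.704, -0.067])]
canister [(0.82, [291.0, 202.0], [0.568, -0.044]), (0.78, [314.0, 282.0], [0.355, -0.109])]
canister_grip [(0.95, [318.0, 285.0], [0.35, -0.11]), (0.57, [296.0, 193.0], [0.57, -0.051])]
tray [(0.83, [396.0, 245.0], [0.461, -0.33])]
raker [(0.6, [142.0, 238.0], [0.454, 0.335])]
raker_tip [(0.57, [146.0, 238.0], [0.46, 0.341])]
stand [(0.97, [146.0, 238.0], [0.459, 0.344]), (0.2, [396.0, 248.0], [0.452, -0.328])]
stand_seat [(0.57, [148.0, 239.0], [0.451, 0.318])]
sili
[... 254 characters left out ...]
86.0, 217.0], [0.491, -0.023])]
joint_open_end [(0.87, [220.0, 193.0], [0.705, -0.054])]
canister [(0.88, [263.0, 207.0], [0.565, -0.037]), (0.65, [339.0, 210.0], [0.355, -0.095])]
canister_grip [(0.82, [344.0, 172.0], [0.358, -0.125]), (0.58, [262.0, 178.0], [0.564, -0.037]), (0.57, [223.0, 193.0], [0.643, 0.043])]
tray [(0.93, [325.0, 156.0], [0.45, -0.318]), (0.26, [257.0, 343.0], [0.446, 0.347])]
raker [(0.72, [251.0, 328.0], [0.456, 0.349])]
raker_tip [(0.8, [255.0, 333.0], [0.459, 0.33])]
stand [(0.98, [252.0, 342.0], [0.459, 0.346])]
stand_seat [(0.65, [253.0, 325.0], [0.456, 0.341])]
silicone_lid [(0.89, [180.0, 298.0], [0.669, 0.294])]
timer [(0.55, [266.0, 146.0], [0.647, -0.306])]
```

Run:
```python
import cv2,numpy as np
a=cv2.imread('pics/top0.png');print(a.shape)
```

```text
(420, 560, 3)
```

View pics/top0.png

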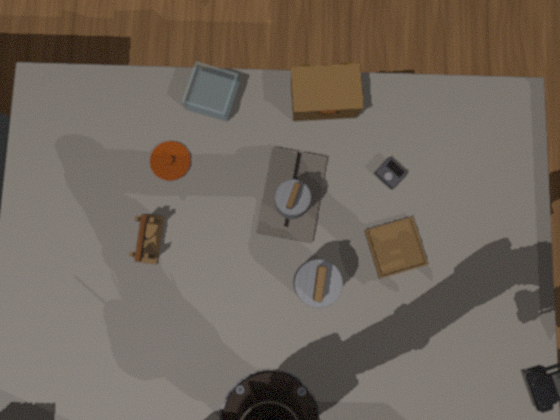

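View pics/side0.png

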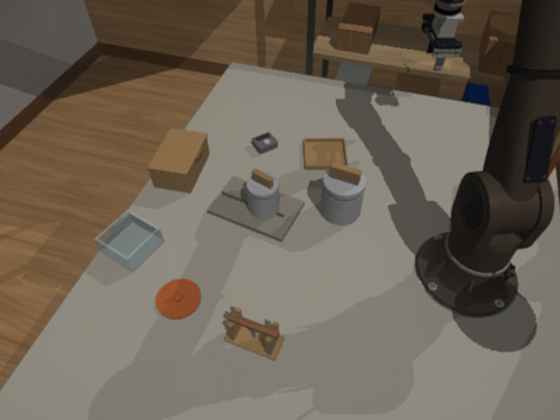

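The top view shows the slabs at about (292,195), with the closed end of the joint near the robot at (286,226) and the open end at (298,153). The smaller canister stands on them, its bar at (294,193). The larger look-alike is at (318,285), the tray at (396,246), the stand at (148,240), the lid at (170,160) and the timer at (391,172). The side view agrees. Next I refine the yaws.

Run:
```python
from h import *
im=get_image('top');hsv=cv2.cvtColor(im['image'],cv2.COLOR_RGB2HSV)
def rect(mask,z,name):
    m=mask.astype(np.uint8);n,l,st,_=cv2.connectedComponentsWithStats(m);i=1+np.argmax(st[1:,4])
    c=cv2.findContours((l==i).astype(np.uint8),0,2)[0][0]
    b=cv2.boxPoints(cv2.minAreaRect(c));w=np.array([at_z(im,p,z)[:2] for p in b])
    e=w[1]-w[0],w[2]-w[1]
    print(name,st[i,4],'c',w.mean(0).round(4),[(round(float(np.hypot(*v)),4),round(float(np.degrees(np.arctan2(v[1],v[0]))),1)) for v in e])
bar=np.zeros((420,560),bool);sub=hsv[170:220,270:320];bar[170:220,270:320]=(sub[...,1]>70)
rect(bar,.15,'bar')
for lab,z in(('slab',.016),('tray',.016),('raker',.082),('stand',.0),('timer',.028),('silicone_lid',.007)):
    t=trace(lab,'top')
    if t: rect(t[0]['region'],z,lab+' %.2f'%t[0]['score'])
g=cv2.cvtColor(im['image'],cv2.COLOR_RGB2GRAY)
sub=np.zeros_like(bar);sub[148:232,280:306]=g[148:232,280:306]<45
ys,xs=np.nonzero(sub);print(len(ys))
n,l,st,ce=cv2.connectedComponentsWithStats(sub.astype(np.uint8));print([(s.tolist(),c.round(1).tolist(),at_z(im,c,.01)[:2].round(4).tolist()) for s,c in zip(st,ce) if 8<s[4]<5000])
s=observe();M=rot(s['ee_rot']);print(M.round(3))
w=get_image('wrist');print(np.array(w['position'])-s['position'],rot(w['orientation']).round(2),w['fx'])
a=cv2.resize(im['image'][140:270,120:440],None,fx=2.5,fy=2.5,interpolation=2)[...,::-1]
cv2.imwrite('pics/top1.png',cv2.convertScaleAbs(a,alpha=1.6))
```

```text
bar 154 c [ 0.5635 -0.0438] [(0.0633, -18.3), (0.0149, -108.7)]
slab 0.69 3821 c [ 0.5876 -0.0432] [(0.2421, -7.6), (0.1569, -98.2)]
tray 0.85 2497 c [ 0.4521 -0.3243] [(0.1372, -71.4), (0.1343, -163.3)]
raker 0.94 352 c [0.4543 0.333 ] [(0.1171, -3.5), (0.0235, -95.8)]
stand 0.74 741 c [0.4563 0.3274] [(0.1279, -2.6), (0.0444, -94.8)]
timer 0.90 574 c [ 0.6504 -0.3076] [(0.0666, -43.6), (0.0665, -134.9)]
silicone_lid 0.75 1260 c [0.6721 0.2929] [(0.1073, -88.3), (0.1065, -177.0)]
64
[([294, 153, 6, 26, 53], [296.6, 165.9], [0.6674, -0.0557]), ([285, 219, 3, 7, 10], [286.1, 221.9], [0.5127, -0.0309])]
[[ 0.952  0.308  0.   ]
 [ 0.308 -0.952 -0.   ]
 [ 0.     0.    -1.   ]]
[0.06896467 0.02324311 0.15765404] [[ 0.31 -0.92 -0.26]
 [-0.95 -0.3  -0.08]
 [ 0.    0.27 -0.96]] 325.19226210127806
```

View pics/top1.png

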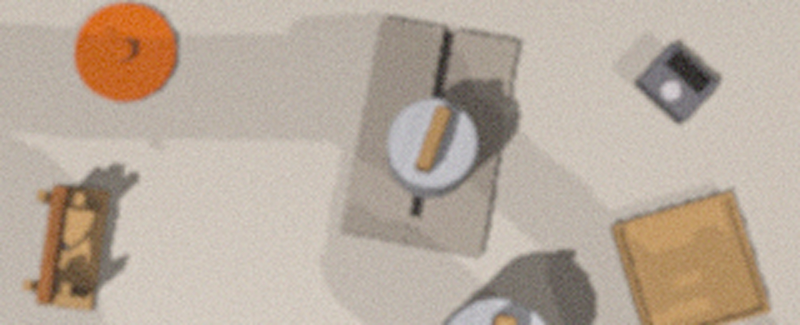

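```bash
python3 -m handwheel '[[0,0,0,0,0,1],[0,0,0,0,0,1],[0,0,0,0,0,1],[0,0,0,0,0,1],[0,0,0,0,0,1],[0,0,0,0,0,1],[0,0,0,0,0,1],[0,0,0,0,0,1]]' 1
python3 -m handwheel '[[0,0,0,0,0,1],[0.28,-1,0,0,0,0.05],[0.28,-1,0,0,0,0],[0.28,-1,0,0,0,0],[0.28,-1,0,0,0,0],[0.28,-1,0,0,0,0],[0.28,-1,0,0,0,0],[0.28,-1,0,0,0,0]]'
python3 -m handwheel '[[0.28,-1,0,0,0,0],[0.28,-1,0,0,0,0],[0.28,-1,0,0,0,0],[0.28,-1,0,0,0,0],[0.28,-1,0,0,0,0],[0.28,-1,0,0,0,0],[0.28,-1,0,0,0,0],[0.28,-1,0,0,0,0]]'
python3 -m handwheel '[[0.28,-1,0,0,0,0],[0.28,-1,0,0,0,0],[0.28,-1,0,0,0,0],[0.28,-1,0,0,0,0],[0.28,-1,0,0,0,0],[0.28,-1,0,0,0,0],[0.28,-1,0,0,0,0],[0.28,-1,0,0,0,0]]'
python3 -m handwheel '[[0.28,-1,0,0,0,0],[0.28,-1,0,0,0,0],[0.28,-1,0,0,0,0],[0.28,-1,0,0,0,0],[0.28,-1,0,0,0,0],[0.28,-1,0,0,0,0],[0.28,-0.5,0,0,0,0],[0,0,0,0,0,0]]'
cat >> h.py <<'E'
def go(x,y,z=None,yaw=None):
    "shift in tool axes in units of 20 mm, turn in units of 4 deg"
    s=observe();M=rot(s['ee_rot']);p=np.array(s['position']);t=np.array([x,y,p[2] if z is None else z])
    cur=np.degrees(np.arctan2(M[1,0],M[0,0]));
    print('pos',p.round(4),'yaw',cur.round(2),'tilt',np.degrees(np.arccos(-M[2,2])).round(2),'clock',round(s['clock'],2),'F',np.round(s['force'],1),'w',round(s['width'],3),'g',round(s['gripper_force'],1))
    print('units',(M.T@(t-p)/.02).round(2),'turn',None if yaw is None else round(-(yaw-cur)/4,2))
E
python3 - <<'E'
from h import *
go(.5635,-.0438,.123,-18.3)
w=get_image('wrist');save(w,'wrist1.png')
for k,z in(('canister_grip',.138),('joint_closed_end',.016),('joint_open_end',.016),('slab',0)):
    print(k,[(round(q['score'],2),(np.array(q['point'])*[560,420]).round(0).tolist(),at_z(w,np.array(q['point'])*[560,420],z,True)[:2].round(4).tolist()) for q in place_of(k,'wrist')[:3]])
E
```

```text
clock: 2.37
position: [0.1923, -0.5947, 0.2268]
ee_rot: [3.117, -0.39, 0.0]
force: [-0.1, 0.2, -0.9]
width: 0.997
gripper_force: 0.0
clock: 3.03
position: [0.2739, -0.4732, 0.2269]
ee_rot: [3.101, -0.499, 0.0]
force: [-0.1, -0.7, 0.6]
width: 1.001
gripper_force: 0.0
clock: 3.7
position: [0.3666, -0.3353, 0.2269]
ee_rot: [3.102, -0.499, 0.0]
force: [0.1, 0.2, 0.4]
width: 0.999
gripper_force: 0.0
clock: 4.37
position: [0.4594, -0.1974, 0.2269]
ee_rot: [3.102, -0.499, 0.001]
force: [-0.2, -0.4, -0.3]
width: 1.002
gripper_force: 0.0
clock: 5.03
position: [0.5384, -0.0848, 0.2267]
ee_rot: [-3.101, 0.493, -0.001]
force: [0.1, 0.1, -0.8]
width: 1.0
gripper_force: 0.0
pos [ 0.5384 -0.0848  0.2267] yaw -18.08 tilt 0.08 clock 5.03 F [ 0.1  0.1 -0.8] w 1.0 g 0.0
units [ 0.55 -2.33  5.19] turn 0.05
canister_grip [(0.84, [213.0, 197.0], [0.5667, -0.039])]
joint_closed_end [(0.98, [242.0, 229.0], [0.4983, -0.0249])]
joint_open_end [(0.92, [210.0, 50.0], [0.7103, -0.0588])]
slab []
```

View pics/wrist1.png

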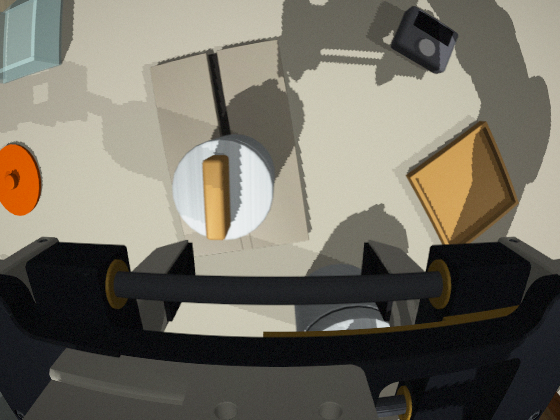

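The wrist view shows the bar of the small canister at about (215,197) and the joint running up to its open end at (213,52). This agrees with the top view to within 5 mm, so I go down and grasp.

```bash
python3 -m handwheel '[[0.2,-0.8,0,0,0,0],[0.2,-0.8,0,0,0,0],[0.2,-0.86,0,0,0,0],[0,0,0.8,0,0,0],[0,0,0.8,0,0,0],[0,0,0.8,0,0,0],[0,0,0.8,0,0,0],[0,0,0.8,0,0,0]]'
python3 -m handwheel '[[0,0,0.6,0,0,0],[0,0,0.4,0,0,0],[0,0,0.2,0,0,0],[0,0,0,0,0,0],[0,0,0,0,0,0]]'
python3 -m handwheel '[[0,0,0,0,0,0],[0,0,0,0,0,0],[0,0,0,0,0,0],[0,0,0,0,0,0],[0,0,0,0,0,0],[0,0,0,0,0,0],[0,0,0,0,0,0],[0,0,0,0,0,0]]' 0 30
python3 - <<'E'
from h import *
go(.565,-.0415,.123,-18.3)
E
```

```text
clock: 5.95
position: [0.5633, -0.0455, 0.1462]
ee_rot: [3.101, -0.501, 0.0]
force: [-0.3, -0.4, -0.2]
width: 1.0
gripper_force: 0.0
clock: 6.37
position: [0.5639, -0.0445, 0.1232]
ee_rot: [3.102, -0.5, 0.001]
force: [0.0, -0.6, -0.0]
width: 0.999
gripper_force: 0.0
clock: 7.03
position: [0.5637, -0.0442, 0.1227]
ee_rot: [3.102, -0.499, 0.0]
force: [-0.5, -1.0, 0.3]
width: 0.464
gripper_force: 0.0
pos [ 0.5637 -0.0442  0.1227] yaw -18.28 tilt 0.0 clock 7.03 F [-0.5 -1.   0.3] w 0.464 g 0.0
units [ 0.02 -0.15 -0.01] turn 0.0
```

```bash
python3 -m handwheel '[[0,0,0,0,0,0],[0,0,0,0,0,0],[0,0,0,0,0,0],[0,0,0,0,0,0],[0,0,0,0,0,0],[0,0,0,0,0,0],[0,0,0,0,0,0],[0,0,0,0,0,0]]' 0 30
python3 -m handwheel '[[0,0,-0.3,0,0,0],[0,0,-0.6,0,0,0],[0,0,-0.6,0,0,0],[0,0,-0.6,0,0,0],[0,0,-0.6,0,0,0],[0,0,-0.4,0,0,0],[0,0,0,0,0,0],[0,0,0,0,0,0]]'
python3 - <<'E'
from h import *
go(.4521,-.3243,.112,-18.3)
t=trace('tray','wrist');w=get_image('wrist')
if t:
    m=t[0]['region'].astype(np.uint8);c=max(cv2.findContours(m,0,2)[0],key=cv2.contourArea)
    pts=np.array([at_z(w,p[0],.016,True)[:2] for p in c]).astype(np.float32)
    r=cv2.minAreaRect(pts*1000);print(t[0]['score'],r)
E
```

```text
clock: 7.7
position: [0.5633, -0.0443, 0.1223]
ee_rot: [3.101, -0.499, -0.001]
force: [0.8, -0.0, -4.5]
width: 0.174
gripper_force: 30.0
clock: 8.37
position: [0.5638, -0.0443, 0.1849]
ee_rot: [3.102, -0.499, 0.001]
force: [-0.3, -0.4, -4.9]
width: 0.175
gripper_force: 30.0
pos [ 0.5638 -0.0443  0.1849] yaw -18.28 tilt 0.04 clock 8.37 F [-0.3 -0.4 -4.9] w 0.175 g 30.0
units [-0.91 15.05  3.65] turn 0.0
0.56 ((497.29571533203125, -254.52101135253906), (124.44508361816406, 122.58995056152344), 17.20838737487793)
```

```bash
python3 -m handwheel '[[-0.02,0.3,0,0,0,0],[-0.05,0.6,0,0,0,0],[-0.05,0.8,0,0,0,0],[-0.05,0.8,0,0,0,0],[-0.05,0.8,0,0,0,0],[-0.05,0.8,0,0,0,0],[-0.05,0.8,0,0,0,0],[-0.05,0.8,0,0,0,0]]'
python3 -m handwheel '[[-0.05,0.8,0,0,0,0],[-0.05,0.8,0,0,0,0],[-0.05,0.8,0,0,0,0],[-0.05,0.8,0,0,0,0],[-0.05,0.8,0,0,0,0],[-0.05,0.8,0,0,0,0],[-0.05,0.8,0,0,0,0],[-0.05,0.8,0,0,0,0]]'
python3 -m handwheel '[[-0.05,0.8,0,0,0,0],[-0.05,0.8,0,0,0,0],[-0.02,0.6,0,0,0,0],[0,0.3,0,0,0,0],[0,0.1,0,0,0,0],[0,0,0,0,0,0],[0,0,0,0,0,0]]'
python3 - <<'E'
from h import *
go(.4521,-.3243,.112,-18.3)
w=get_image('wrist');t=trace('tray','wrist');save(w,'wrist2.png')
if t:
    m=t[0]['region'].astype(np.uint8);c=max(cv2.findContours(m,0,2)[0],key=cv2.contourArea)
    pts=np.array([at_z(w,p[0],.016,True)[:2] for p in c]).astype(np.float32)
    print(t[0]['score'],cv2.minAreaRect(pts*1000))
print([(q['score'],at_z(w,np.array(q['point'])*[560,420],0,True)) for q in place_of('tray','wrist')])
E
```

```text
clock: 9.13
position: [0.5196, -0.1521, 0.1843]
ee_rot: [3.101, -0.501, -0.001]
force: [1.0, -1.0, -4.2]
width: 0.174
gripper_force: 30.0
clock: 9.8
position: [0.4715, -0.2709, 0.1844]
ee_rot: [3.101, -0.501, -0.002]
force: [1.0, -0.0, -3.6]
width: 0.169
gripper_force: 30.0
clock: 10.38
position: [0.4549, -0.3169, 0.1846]
ee_rot: [-3.101, 0.498, -0.0]
force: [-1.1, 0.4, -4.0]
width: 0.175
gripper_force: 30.0
pos [ 0.4549 -0.3169  0.1846] yaw -18.23 tilt 0.03 clock 10.38 F [-1.1  0.4 -4. ] w 0.175 g 30.0
units [-0.02  0.4   3.63] turn 0.02
0.9 ((454.10968017578125, -322.6277160644531), (135.48825073242188, 134.9099884033203), 17.72393226623535)
[]
```

View pics/wrist2.png

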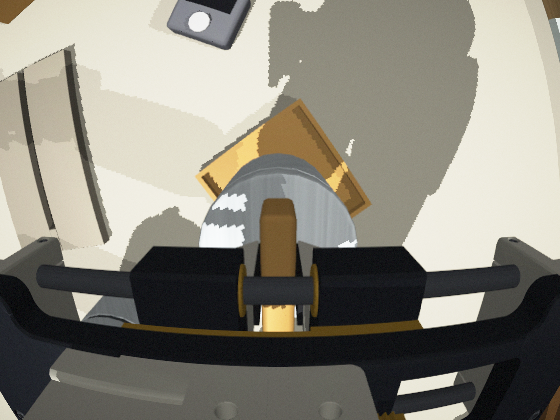

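The canister hangs over the tray, whose visible rim corners are at (300,100), (198,175) and (368,205). The tray centre comes out at (0.453,-0.3235), in agreement with the top view. I lower it.

```bash
python3 -m handwheel '[[0,0.2,0.2,0,0,0],[0,0.15,0.5,0,0,0],[0,0,0.6,0,0,0],[0,0,0.6,0,0,0],[0,0,0.6,0,0,0],[0,0,0.5,0,0,0],[0,0,0.3,0,0,0],[0,0,0.15,0,0,0]]'
python3 -m handwheel '[[0,0,0.1,0,0,0],[0,0,0.05,0,0,0],[0,0,0.03,0,0,0],[0,0,0,0,0,0],[0,0,0,0,0,0]]'
python3 - <<'E'
from h import *
go(.453,-.3235,.1113,-18.3)
E
```

```text
clock: 11.2
position: [0.4517, -0.3242, 0.1144]
ee_rot: [-3.101, 0.499, 0.003]
force: [0.2, 0.2, -3.8]
width: 0.169
gripper_force: 30.0
clock: 11.62
position: [0.4526, -0.3246, 0.1125]
ee_rot: [3.101, -0.499, 0.001]
force: [0.3, 0.6, -4.0]
width: 0.172
gripper_force: 30.0
pos [ 0.4526 -0.3246  0.1125] yaw -18.29 tilt 0.04 clock 11.62 F [ 0.3  0.6 -4. ] w 0.172 g 30.0
units [ 0.   -0.06  0.06] turn 0.0
```

Still about 1 mm up, so I ease it down to contact, release and rise.

```bash
python3 -m handwheel '[[0,0,0.04,0,0,0],[0,0,0.04,0,0,0],[0,0,0,0,0,0],[0,0,0,0,0,0]]'
python3 -m handwheel '[[0,0,0,0,0,0],[0,0,0,0,0,0],[0,0,0,0,0,0],[0,0,0,0,0,0],[0,0,0,0,0,0],[0,0,0,0,0,0]]' 0.6
python3 -m handwheel '[[0,0,-0.3,0,0,0],[0,0,-0.6,0,0,0],[0,0,-0.8,0,0,0],[0,0,-0.8,0,0,0],[0,0,-0.8,0,0,0],[0,0,-0.8,0,0,0],[0,0,-0.8,0,0,0],[0,0,-0.8,0,0,0]]'
python3 - <<'E'
from h import *
go(.4543,.333,.226,-3)
w=get_image('wrist');c=get_image('top')
for cam,im in(('top',c),):
    print([(round(q['score'],2),at_z(im,np.array(q['point'])*[560,420],.005).round(3)) for q in place_of('canister',cam)])
im=c;hsv=cv2.cvtColor(c['image'],cv2.COLOR_RGB2HSV)
q=trace('slab','top')[0];m=q['region'].astype(np.uint8)
cc=max(cv2.findContours(m,0,2)[0],key=cv2.contourArea);b=cv2.minAreaRect(np.array([at_z(c,p[0],.016)[:2] for p in cc]).astype(np.float32)*1000);print('slab',b)
for nm,cam,im in(('closed','top',c),):
  for k in('joint_closed_end','joint_open_end'): print(k,[(round(q['score'],2),at_z(im,np.array(q['point'])*[560,420],.016).round(4)) for q in place_of(k,cam)])
a=cv2.resize(c['image'][140:270,120:440],None,fx=2.5,fy=2.5,interpolation=2)[...,::-1]
cv2.imwrite('pics/top2.png',cv2.convertScaleAbs(a,alpha=1.6))
E
```

```text
clock: 11.95
position: [0.4527, -0.3245, 0.1112]
ee_rot: [3.101, -0.499, 0.001]
force: [-1.8, 0.7, 5.4]
width: 0.173
gripper_force: 30.0
clock: 12.45
position: [0.4524, -0.3245, 0.1105]
ee_rot: [3.102, -0.499, -0.0]
force: [0.6, 0.2, -0.5]
width: 0.559
gripper_force: 0.0
clock: 13.12
position: [0.4523, -0.3244, 0.2258]
ee_rot: [3.102, -0.499, 0.0]
force: [0.8, -0.6, 0.1]
width: 0.601
gripper_force: 0.0
pos [ 0.4523 -0.3244  0.2258] yaw -18.28 tilt 0.02 clock 13.12 F [ 0.8 -0.6  0.1] w 0.601 g 0.0
units [-1.022e+01 -3.124e+01 -1.000e-02] turn -3.82
[(0.72, array([ 0.357, -0.11 ,  0.005])), (0.67, array([ 0.464, -0.327,  0.005]))]Traceback (most recent call last):
  File "<stdin>", line 7, in <module>
IndexError: list index out of range
```

```bash
python3 -m handwheel '[[0,0,0,0,0,-1],[0,0,0,0,0,-1],[0,0,0,0,0,-1],[0,0,0,0,0,-0.82],[-0.14,-1,0,0,0,0],[-0.14,-1,0,0,0,0],[-0.14,-1,0,0,0,0],[-0.14,-1,0,0,0,0]]'
python3 -m handwheel '[[-0.14,-1,0,0,0,0],[-0.14,-1,0,0,0,0],[-0.14,-1,0,0,0,0],[-0.14,-1,0,0,0,0],[-0.14,-1,0,0,0,0],[-0.14,-1,0,0,0,0],[-0.14,-1,0,0,0,0],[-0.14,-1,0,0,0,0]]'
python3 -m handwheel '[[-0.14,-1,0,0,0,0],[-0.14,-0.5,0,0,0,0],[0,0,0,0,0,0],[0,0,0,0,0,0]]'
python3 - <<'E'
from h import *
go(.4543,.333,.226,-3)
w=get_image('wrist');save(w,'wrist3.png')
for k in('joint_closed_end','joint_open_end'): print(k,[(round(q['score'],2),(np.array(q['point'])*[560,420]).round(1),at_z(w,np.array(q['point'])*[560,420],.016,True).round(4)) for q in place_of(k,'wrist')])
c=get_image('top')
for k in('joint_closed_end','joint_open_end'): print(k,[(round(q['score'],2),at_z(c,np.array(q['point'])*[560,420],.016).round(4)) for q in place_of(k,'top')])
E
```

```text
clock: 13.98
position: [0.4445, -0.2428, 0.2233]
ee_rot: [-3.14, 0.083, 0.003]
force: [-0.3, -0.3, -0.3]
width: 0.601
gripper_force: 0.0
clock: 14.65
position: [0.4305, -0.082, 0.2236]
ee_rot: [-3.14, 0.082, 0.003]
force: [1.1, 0.4, 0.5]
width: 0.604
gripper_force: 0.0
clock: 14.98
position: [0.427, -0.0531, 0.2241]
ee_rot: [3.14, -0.081, -0.001]
force: [0.1, 0.1, -0.3]
width: 0.602
gripper_force: 0.0
pos [ 0.427  -0.0531  0.2241] yaw -2.96 tilt 0.05 clock 14.98 F [ 0.1  0.1 -0.3] w 0.602 g 0.0
units [  0.36 -19.35  -0.1 ] turn 0.01
joint_closed_end [(0.89, array([252.5, 120.4]), array([ 0.5001, -0.0279,  0.016 ]))]
joint_open_end []
joint_closed_end []
joint_open_end [(0.56, array([ 0.6974, -0.0683,  0.016 ])), (0.33, array([0.6675, 0.2922, 0.016 ]))]
```

View pics/wrist3.png

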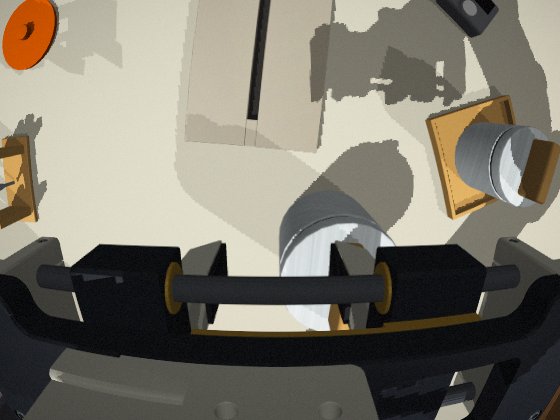

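The smaller canister stands upright in the tray at (495,165). The joint is now clear, with its closed end at (252,119), and runs out at the top of the picture at (265,0). I measure the joint's midline from this unobstructed view.

Run:
```python
from h import *
w=get_image('wrist');g=cv2.cvtColor(w['image'],cv2.COLOR_RGB2GRAY).astype(float)
P=[]
for r in range(2,116,4):
    c0=252.5+(120-r)*(265-252)/120; a=int(c0)-12
    seg=g[r,a:a+25];th=(seg.max()+seg.min())/2;ix=np.nonzero(seg<th)[0]
    l,rr=at_z(w,(a+ix[0]-.5,r),.016,True),at_z(w,(a+ix[-1]+.5,r),.016,True);P.append([*((l+rr)/2)[:2],np.hypot(*(l-rr)[:2])])
P=np.array(P);vx,vy,x0,y0=cv2.fitLine(P[:,:2].astype(np.float32),cv2.DIST_HUBER,0,.001,.001).ravel()
print('ang',np.degrees(np.arctan2(vy,vx)),'width',np.median(P[:,2]),'y at x=.5',y0+(.5-x0)*vy/vx,'y at .7',y0+(.7-x0)*vy/vx,'rng',P[:,0].min(),P[:,0].max(),'res',np.std((P[:,0]-x0)*vy-(P[:,1]-y0)*vx))
col=g[100:135,252];print(col.astype(int))
```

```text
ang -8.821527 width 0.012244264472756242 y at x=.5 -0.026514696 y at .7 -0.057553276 rng 0.5079135998838924 0.6391252751414509 res 0.00030031245083597484
[ 25  35  42  44  39  43  42  41  32  24  27  22  49  53  50  38  21  24
  21  26 132 188 193 190 191 188 189 191 192 189 179 172 169 169 173]
```

```bash
python3 -m handwheel '[[-0.1,-1,0,0,0,0],[-0.1,-1,0,0,0,0],[-0.1,-1,0,0,0,0],[-0.1,-1,0,0,0,0],[-0.1,-1,0,0,0,0],[-0.1,-1,0,0,0,0],[-0.1,-1,0,0,0,0],[-0.1,-1,0,0,0,0]]'
python3 -m handwheel '[[-0.1,-1,0,0,0,0],[-0.1,-1,0,0,0,0],[-0.1,-1,0,0,0,0],[-0.1,-1,0,0,0,0],[-0.1,-1,0,0,0,0],[-0.1,-1,0,0,0,0],[-0.1,-1,0,0,0,0],[-0.1,-1,0,0,0,0]]'
python3 -m handwheel '[[-0.1,-1,0,0,0,0],[-0.1,-1,0,0,0,0],[0,-0.4,0,0,0,0],[0,0,0,0,0,0],[0,0,0,0,0,0]]'
python3 - <<'E'
from h import *
go(.4543,.333,.226,-3)
w=get_image('wrist');save(w,'wrist4.png')
for lab,z in(('raker',.082),('stand',.0)):
    for t in trace(lab,'wrist')[:1]:
        c=max(cv2.findContours(t['region'].astype(np.uint8),0,2)[0],key=cv2.contourArea)
        print(lab,t['score'],cv2.minAreaRect(np.array([at_z(w,p[0],z,True)[:2] for p in c]).astype(np.float32)*1000))
for k,z in(('raker',.074),('stand_seat',.074),('stand',0),('raker_tip',.014)): print(k,[(round(q['score'],2),(np.array(q['point'])*[560,420]).round(1),at_z(w,np.array(q['point'])*[560,420],z,True).round(4)) for q in place_of(k,'wrist')])
E
```

```text
clock: 16.0
position: [0.4198, 0.1085, 0.2246]
ee_rot: [3.14, -0.083, 0.0]
force: [0.6, -0.2, 0.1]
width: 0.599
gripper_force: 0.0
clock: 16.67
position: [0.4123, 0.2692, 0.2245]
ee_rot: [3.14, -0.083, 0.0]
force: [-0.4, 0.0, -0.2]
width: 0.597
gripper_force: 0.0
clock: 17.08
position: [0.4108, 0.3159, 0.2242]
ee_rot: [3.14, -0.082, -0.001]
force: [0.1, -0.7, -0.7]
width: 0.599
gripper_force: 0.0
pos [0.4108 0.3159 0.2242] yaw -3.0 tilt 0.05 clock 17.08 F [ 0.1 -0.7 -0.7] w 0.599 g 0.0
units [ 2.13 -0.97 -0.09] turn 0.0
raker 0.87 ((456.49359130859375, 340.1614990234375), (16.82505989074707, 119.0443115234375), 85.84304809570312)
stand 0.74 ((455.2491149902344, 322.67340087890625), (29.232202529907227, 135.95199584960938), 85.8630599975586)
raker [(0.9, array([252.5, 145.7]), array([0.4599, 0.338 , 0.074 ]))]
stand_seat [(0.55, array([251.2, 146.2]), array([0.4595, 0.3393, 0.074 ]))]
stand [(0.8, array([257.3, 139.8]), array([0.4609, 0.3379, 0.    ]))]
raker_tip []
```

View pics/wrist4.png

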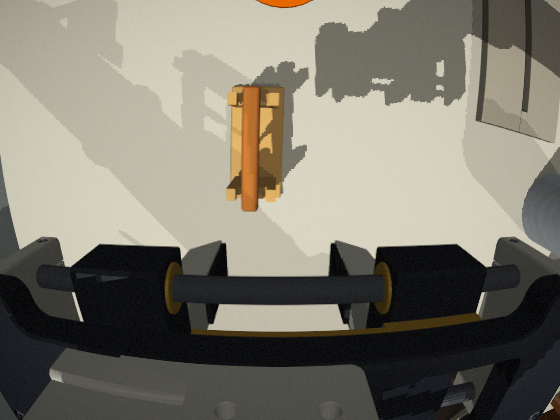

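The bar of the raker runs from (250,87) to (250,210). It measures 119 x 17 mm, centred at (0.4565,0.340) with yaw -4.1 deg, consistent with the given 120 x 16 mm. I turn, align, go down and grip.

```bash
python3 -m handwheel '[[0,0,0,0,0,0.28],[0.55,-0.33,0,0,0,0],[0.55,-0.33,0,0,0,0],[0.55,-0.33,0,0,0,0],[0.55,-0.33,0,0,0,0],[0,0,0.6,0,0,0],[0,0,0.9,0,0,0],[0,0,0.9,0,0,0]]'
python3 -m handwheel '[[0,0,0.9,0,0,0],[0,0,0.9,0,0,0],[0,0,0.9,0,0,0],[0,0,0.9,0,0,0],[0,0,0.8,0,0,0],[0,0,0.6,0,0,0],[0,0,0.4,0,0,0],[0,0,0.2,0,0,0]]'
python3 -m handwheel '[[0,0,0.2,0,0,0],[0,0,0.2,0,0,0],[0,0,0,0,0,0],[0,0,0,0,0,0]]'
python3 - <<'E'
from h import *
go(.4565,.339,.055,-4.1)
E
```

```text
clock: 18.1
position: [0.457, 0.3401, 0.1763]
ee_rot: [-3.139, 0.115, -0.001]
force: [-0.0, 0.1, -0.7]
width: 0.6
gripper_force: 0.0
clock: 18.77
position: [0.4562, 0.3395, 0.0636]
ee_rot: [3.139, -0.114, -0.001]
force: [0.1, 0.7, -0.5]
width: 0.596
gripper_force: 0.0
clock: 19.1
position: [0.4566, 0.34, 0.0568]
ee_rot: [-3.139, 0.113, -0.001]
force: [0.7, 0.7, -0.3]
width: 0.599
gripper_force: 0.0
pos [0.4566 0.34   0.0568] yaw -4.12 tilt 0.03 clock 19.1 F [ 0.7  0.7 -0.3] w 0.599 g 0.0
units [-0.    0.05  0.09] turn -0.01
```

```bash
python3 -m handwheel '[[0,0,0.08,0,0,0],[0,0,0,0,0,0],[0,0,0,0,0,0],[0,0,0,0,0,0],[0,0,0,0,0,0],[0,0,0,0,0,0],[0,0,0,0,0,0],[0,0,0,0,0,0]]' 0 45
python3 -m handwheel '[[0,0,0,0,0,0],[0,0,0,0,0,0],[0,0,0,0,0,0],[0,0,0,0,0,0]]'
python3 - <<'E'
from h import *
go(.4565,.339,.055,-4.1)
E
```

```text
clock: 19.77
position: [0.4565, 0.3398, 0.055]
ee_rot: [-3.14, 0.113, -0.0]
force: [-0.3, 0.3, 0.5]
width: 0.172
gripper_force: 45.0
clock: 20.1
position: [0.4565, 0.3398, 0.055]
ee_rot: [3.14, -0.113, 0.0]
force: [-1.2, -0.2, 2.4]
width: 0.17
gripper_force: 45.0
pos [0.4565 0.3398 0.055 ] yaw -4.12 tilt 0.01 clock 20.1 F [-1.2 -0.2  2.4] w 0.17 g 45.0
units [ 0.    0.04 -0.  ] turn -0.01
```

Gripped, with the bar's centre at the expected height. I lift, turn to the joint's yaw (-8.8 deg) and carry the raker to over the closed end.

```bash
python3 -m handwheel '[[0,0,-0.3,0,0,0],[0,0,-0.6,0,0,0],[0,0,-0.8,0,0,0],[0,0,-0.9,0,0,0],[0,0,-0.9,0,0,0],[0,0,-0.9,0,0,0],[0,0,-0.6,0,0,0.6],[0,0,0,0,0,0.58]]'
python3 -m handwheel '[[0.1,0.3,0,0,0,0],[0.2,0.6,0,0,0,0],[0.3,0.9,0,0,0,0],[0.3,0.9,0,0,0,0],[0.3,0.9,0,0,0,0],[0.3,0.9,0,0,0,0],[0.3,0.9,0,0,0,0],[0.3,0.9,0,0,0,0]]'
python3 -m handwheel '[[0.3,0.9,0,0,0,0],[0.3,0.9,0,0,0,0],[0.3,0.9,0,0,0,0],[0.3,0.9,0,0,0,0],[0.3,0.9,0,0,0,0],[0.3,0.9,0,0,0,0],[0.3,0.9,0,0,0,0],[0.3,0.9,0,0,0,0]]'
python3 -m handwheel '[[0.3,0.9,0,0,0,0],[0.3,0.9,0,0,0,0],[0.3,0.9,0,0,0,0],[0.2,0.9,0,0,0,0],[0,0.6,0,0,0,0],[0,0.2,0,0,0,0],[0,0,0,0,0,0],[0,0,0,0,0,0]]'
python3 - <<'E'
from h import *
go(.5123,-.0284,.085,-8.82)
E
```

```text
clock: 20.77
position: [0.4576, 0.3411, 0.1588]
ee_rot: [-3.128, 0.245, -0.005]
force: [-0.1, -0.1, -0.2]
width: 0.174
gripper_force: 45.0
clock: 21.43
position: [0.4783, 0.2062, 0.1546]
ee_rot: [3.131, -0.241, -0.002]
force: [0.3, -0.1, -3.0]
width: 0.168
gripper_force: 45.0
clock: 22.1
position: [0.5031, 0.0567, 0.1546]
ee_rot: [3.131, -0.241, -0.002]
force: [0.3, 0.2, 0.1]
width: 0.17
gripper_force: 45.0
clock: 22.77
position: [0.5117, -0.0306, 0.1549]
ee_rot: [-3.132, 0.241, 0.001]
force: [-0.2, 0.4, -1.3]
width: 0.17
gripper_force: 45.0
pos [ 0.5117 -0.0306  0.1549] yaw -8.81 tilt 0.03 clock 22.77 F [-0.2  0.4 -1.3] w 0.17 g 45.0
units [ 0.02 -0.11  3.49] turn 0.0
```

Down to tip z ≈ 0.035, then I look at how the bar and the joint lie relative to each other.

```bash
python3 -m handwheel '[[0,-0.1,0.3,0,0,0],[0,0,0.7,0,0,0],[0,0,0.8,0,0,0],[0,0,0.8,0,0,0],[0,0,0.7,0,0,0],[0,0,0.4,0,0,0],[0,0,0.1,0,0,0],[0,0,0,0,0,0]]'
python3 - <<'E'
from h import *
go(.5123,-.0284,.049,-8.82)
w=get_image('wrist');s=observe();M=rot(s['ee_rot']);T=np.array(s['position']);save(w,'wrist5.png')
g=cv2.cvtColor(w['image'],cv2.COLOR_RGB2GRAY).astype(float)
print('cx,cy',w['cx'],w['cy'])
# tool-frame y of joint midline per row; bar (reddish) midline
hsv=cv2.cvtColor(w['image'],cv2.COLOR_RGB2HSV)
for r in list(range(5,170,12)):
    seg=g[r,230:340];d=np.nonzero(seg<70)[0]
    if len(d): 
        a,b=[M.T@(at_z(w,(230+v,r),.016,True)-T)*1000 for v in(d[0]-.5,d[-1]+.5)];print(r,230+d[0],230+d[-1],a[:2].round(1),b[:2].round(1))
for r in range(150,290,12):
    q=np.nonzero((hsv[r,220:340,1]>120)&(hsv[r,220:340,0]<20))[0]
    if len(q):
        a,b=[M.T@(at_z(w,(220+v,r),T[2]+.027,True)-T)*1000 for v in(q[0]-.5,q[-1]+.5)];print('bar',r,220+q[0],220+q[-1],a[:2].round(1),b[:2].round(1))
E
```

```text
clock: 23.43
position: [0.5121, -0.0283, 0.0785]
ee_rot: [-3.132, 0.24, 0.002]
force: [-1.0, -0.3, -0.6]
width: 0.171
gripper_force: 45.0
pos [ 0.5121 -0.0283  0.0785] yaw -8.77 tilt 0.06 clock 23.43 F [-1.  -0.3 -0.6] w 0.171 g 45.0
units [0.01 0.   1.47] turn 0.01
cx,cy 277.8038771262495 208.26131436268034
5 271 287 [152.8  -6. ] [152.8   5.5]
17 271 287 [143.7  -5.9] [143.7   5.5]
29 271 287 [134.8  -5.9] [134.8   5.5]
41 271 287 [126.1  -5.9] [126.1   5.4]
53 271 287 [117.6  -5.9] [117.6   5.4]
65 271 288 [109.2  -5.9] [109.2   6.1]
77 271 288 [100.9  -5.9] [100.9   6.1]
89 271 288 [92.6 -5.9] [92.7  6.1]
101 271 288 [84.5 -5.9] [84.5  6.1]
113 271 288 [76.3 -5.9] [76.4  6.1]
125 271 288 [68.2 -5.9] [68.2  6.2]
137 271 288 [60.1 -5.9] [60.1  6.2]
149 264 293 [ 51.9 -10.7] [52.   9.6]
161 260 297 [ 43.7 -13.5] [43.7 12.4]
bar 150 263 294 [59.8 -7.1] [59.8  5.6]
bar 162 260 297 [54.9 -8.4] [54.9  6.9]
bar 174 260 297 [50.  -8.4] [50.  7.]
bar 186 260 296 [45.  -8.5] [45.   6.6]
bar 198 261 296 [40.  -8.1] [40.   6.7]
bar 210 261 296 [34.8 -8.2] [34.8  6.8]
bar 222 261 296 [29.6 -8.3] [29.6  6.8]
bar 234 261 295 [24.2 -8.4] [24.2  6.5]
bar 246 260 296 [18.7 -8.9] [18.7  7. ]
bar 258 260 295 [13. -9.] [13.   6.7]
bar 270 239 316 [  7.  -18.6] [ 7.  16.3]
bar 282 238 238 [  0.8 -19.3] [  0.8 -18.9]
```

View pics/wrist5.png

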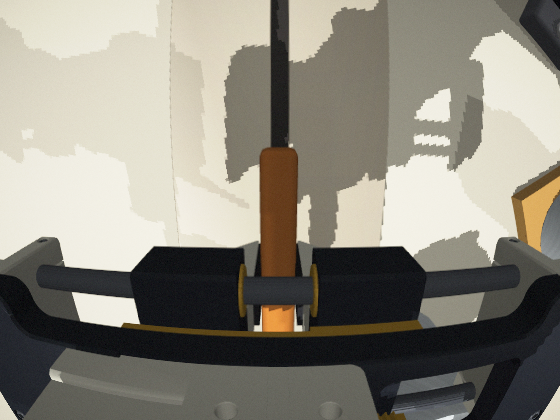

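The bar (columns 260–297) lies in line with the joint (columns 271–288). The bar, held on the centre line, measures -0.75 mm, so the joint's true offset is about +0.8 mm in tool y. I correct that and lower slowly.

```bash
python3 -m handwheel '[[0,0.04,0.25,0,0,0],[0,0,0.3,0,0,0],[0,0,0.25,0,0,0],[0,0,0.2,0,0,0],[0,0,0.18,0,0,0],[0,0,0.15,0,0,0],[0,0,0.08,0,0,0],[0,0,0,0,0,0]]'
python3 -m handwheel '[[0,0,0.05,0,0,0],[0,0,0,0,0,0],[0,0,0,0,0,0]]'
python3 - <<'E'
from h import *
go(.5123,-.0284,.049,-8.82)
E
```

```text
clock: 24.15
position: [0.5121, -0.03, 0.0503]
ee_rot: [3.132, -0.242, -0.001]
force: [0.7, 0.2, -1.3]
width: 0.17
gripper_force: 45.0
clock: 24.4
position: [0.5124, -0.0299, 0.0498]
ee_rot: [3.132, -0.242, 0.0]
force: [-0.3, -0.3, -1.3]
width: 0.17
gripper_force: 45.0
pos [ 0.5124 -0.0299  0.0498] yaw -8.84 tilt 0.02 clock 24.4 F [-0.3 -0.3 -1.3] w 0.17 g 45.0
units [-0.02 -0.08  0.04] turn -0.01
```

No contact at tip z ≈ 0.009, so it is in the joint. I rake at about 43 mm/s.

```bash
python3 -m handwheel '[[0.05,-0.03,0.03,0,0,0],[0.1,0,0,0,0,0],[0.15,0,0,0,0,0],[0.18,0,0,0,0,0],[0.18,0,0,0,0,0],[0.18,0,0,0,0,0],[0.18,0,0,0,0,0],[0.18,0,0,0,0,0]]'
python3 -m handwheel '[[0.18,0,0,0,0,0],[0.18,0,0,0,0,0],[0.18,0,0,0,0,0],[0.18,0,0,0,0,0],[0.18,0,0,0,0,0],[0.18,0,0,0,0,0],[0.18,0,0,0,0,0],[0.18,0,0,0,0,0]]'
python3 - <<'E'
from h import *
from math import *
go(.7051,-.0593,.049,-8.82)
E
```

```text
clock: 25.07
position: [0.5365, -0.0331, 0.0491]
ee_rot: [3.132, -0.242, 0.0]
force: [0.3, -0.9, -1.1]
width: 0.166
gripper_force: 45.0
clock: 25.73
position: [0.5649, -0.0376, 0.0491]
ee_rot: [3.132, -0.242, -0.0]
force: [-0.0, -0.6, -0.5]
width: 0.172
gripper_force: 45.0
pos [ 0.5649 -0.0376  0.0491] yaw -8.85 tilt 0.0 clock 25.73 F [-0.  -0.6 -0.5] w 0.172 g 45.0
units [ 7.09 -0.    0.01] turn -0.01
```

```bash
python3 -m handwheel '[[0.18,0,0,0,0,0],[0.18,0,0,0,0,0],[0.18,0,0,0,0,0],[0.18,0,0,0,0,0],[0.18,0,0,0,0,0],[0.18,0,0,0,0,0],[0.18,0,0,0,0,0],[0.18,0,0,0,0,0]]'
python3 -m handwheel '[[0.18,0,0,0,0,0],[0.18,0,0,0,0,0],[0.18,0,0,0,0,0],[0.18,0,0,0,0,0],[0.18,0,0,0,0,0],[0.18,0,0,0,0,0],[0.18,0,0,0,0,0],[0.18,0,0,0,0,0]]'
python3 -m handwheel '[[0.18,0,0,0,0,0],[0.18,0,0,0,0,0],[0.18,0,0,0,0,0],[0.18,0,0,0,0,0],[0.18,0,0,0,0,0],[0.18,0,0,0,0,0],[0.18,0,0,0,0,0],[0.18,0,0,0,0,0]]'
python3 -m handwheel '[[0.18,0,0,0,0,0],[0.18,0,0,0,0,0],[0.18,0,0,0,0,0],[0.18,0,0,0,0,0],[0.18,0,0,0,0,0],[0.18,0,0,0,0,0],[0.18,0,0,0,0,0],[0.18,0,0,0,0,0]]'
python3 -m handwheel '[[0.18,0,0,0,0,0],[0.18,0,0,0,0,0],[0.18,0,0,0,0,0],[0.18,0,0,0,0,0],[0.18,0,0,0,0,0],[0.12,0,0,0,0,0],[0,0,0,0,0,0],[0,0,0,0,0,0]]'
python3 - <<'E'
from h import *
go(.7051,-.0593,.049,-8.82)
E
```

```text
clock: 26.4
position: [0.5933, -0.042, 0.0491]
ee_rot: [3.132, -0.242, -0.0]
force: [-0.2, -0.4, -0.3]
width: 0.168
gripper_force: 45.0
clock: 27.07
position: [0.6218, -0.0464, 0.0491]
ee_rot: [3.132, -0.242, -0.0]
force: [0.1, -0.1, -0.5]
width: 0.171
gripper_force: 45.0
clock: 27.73
position: [0.6503, -0.0508, 0.0491]
ee_rot: [3.132, -0.242, -0.0]
force: [-0.9, 0.1, -0.9]
width: 0.168
gripper_force: 45.0
clock: 28.4
position: [0.6787, -0.0552, 0.0491]
ee_rot: [3.132, -0.242, -0.0]
force: [-1.1, -0.0, -2.0]
width: 0.169
gripper_force: 45.0
clock: 29.07
position: [0.6986, -0.0583, 0.049]
ee_rot: [3.132, -0.242, -0.0]
force: [0.1, 0.5, -1.1]
width: 0.172
gripper_force: 45.0
pos [ 0.6986 -0.0583  0.049 ] yaw -8.84 tilt 0.0 clock 29.07 F [ 0.1  0.5 -1.1] w 0.172 g 45.0
units [ 0.33 -0.    0.  ] turn -0.01
```

```bash
python3 -m handwheel '[[0.15,0,0,0,0,0],[0.15,0,0,0,0,0],[0.12,0,0,0,0,0],[0,0,0,0,0,0],[0,0,-0.1,0,0,0],[0,0,-0.18,0,0,0],[0,0,-0.2,0,0,0],[0,0,-0.2,0,0,0]]'
python3 -m handwheel '[[0,0,-0.3,0,0,0],[0,0,-0.6,0,0,0],[0,0,-0.9,0,0,0],[0,0,-0.9,0,0,0],[0,0,-0.9,0,0,0],[0,0,-0.7,0,0,0],[-0.3,-0.3,-0.3,0,0,0],[-0.5,-0.6,0,0,0,0]]'
python3 -m handwheel '[[-0.83,-0.95,0,0,0,0],[-0.83,-0.95,0,0,0,0],[-0.83,-0.95,0,0,0,0],[-0.83,-0.95,0,0,0,0],[-0.83,-0.95,0,0,0,0],[-0.83,-0.95,0,0,0,0],[-0.83,-0.95,0,0,0,0],[-0.83,-0.95,0,0,0,0]]'
python3 -m handwheel '[[-0.83,-0.95,0,0,0,0],[-0.83,-0.95,0,0,0,0],[-0.83,-0.95,0,0,0,0],[-0.83,-0.95,0,0,0,0],[-0.83,-0.95,0,0,0,0],[-0.83,-0.95,0,0,0,0],[-0.83,-0.95,0,0,0,0],[-0.83,-0.95,0,0,0,0]]'
python3 -m handwheel '[[-0.5,-0.6,0,0,0,0],[-0.3,-0.3,0,0,0,0],[0,0,0,0,0,-0.6],[0,0,0,0,0,-0.58],[0,0,0,0,0,0],[0,0,0,0,0,0]]'
python3 - <<'E'
from h import *
go(.4565,.3398,.055,-4.12)
E
```

```text
clock: 29.73
position: [0.7069, -0.0596, 0.0633]
ee_rot: [-3.132, 0.242, -0.0]
force: [0.1, 0.3, -1.3]
width: 0.165
gripper_force: 45.0
clock: 30.4
position: [0.695, -0.0411, 0.1573]
ee_rot: [3.131, -0.247, 0.007]
force: [0.4, -0.2, -1.1]
width: 0.171
gripper_force: 45.0
clock: 31.07
position: [0.5844, 0.1326, 0.155]
ee_rot: [3.132, -0.241, -0.0]
force: [0.7, 1.2, -1.3]
width: 0.169
gripper_force: 45.0
clock: 31.73
position: [0.4765, 0.303, 0.155]
ee_rot: [3.132, -0.241, 0.0]
force: [0.0, 0.1, -0.6]
width: 0.169
gripper_force: 45.0
clock: 32.23
position: [0.4651, 0.3215, 0.1547]
ee_rot: [3.139, -0.116, 0.0]
force: [-0.9, 0.5, -1.2]
width: 0.174
gripper_force: 45.0
pos [0.4651 0.3215 0.1547] yaw -4.23 tilt 0.02 clock 32.23 F [-0.9  0.5 -1.2] w 0.174 g 45.0
units [-0.5  -0.88  4.99] turn -0.03
```

```bash
python3 -m handwheel '[[-0.2,-0.3,0,0,0,-0.03],[-0.2,-0.35,0,0,0,0],[-0.1,-0.23,0,0,0,0],[0,0,0,0,0,0],[0,0,0,0,0,0],[0,0,0.4,0,0,0],[0,0,0.6,0,0,0],[0,0,0.6,0,0,0]]'
python3 - <<'E'
from h import *
go(.4565,.3398,.055,-4.12)
E
```

```text
clock: 32.9
position: [0.4565, 0.3399, 0.1215]
ee_rot: [3.139, -0.111, 0.0]
force: [0.1, -0.1, -1.7]
width: 0.168
gripper_force: 45.0
pos [0.4565 0.3399 0.1215] yaw -4.04 tilt 0.02 clock 32.9 F [ 0.1 -0.1 -1.7] w 0.168 g 45.0
units [0.   0.   3.33] turn 0.02
```

```bash
python3 -m handwheel '[[0,0,0.6,0,0,0],[0,0,0.6,0,0,0],[0,0,0.6,0,0,0],[0,0,0.5,0,0,0],[0,0,0.3,0,0,0],[0,0,0.15,0,0,0],[0,0,0.1,0,0,0],[0,0,0.1,0,0,0]]'
python3 -m handwheel '[[0,0,0.08,0,0,0],[0,0,0.05,0,0,0],[0,0,0,0,0,0],[0,0,0,0,0,0]]'
python3 - <<'E'
from h import *
go(.4565,.3398,.055,-4.12)
E
```

```text
clock: 33.57
position: [0.4565, 0.3406, 0.0638]
ee_rot: [-3.139, 0.11, -0.001]
force: [1.4, -0.4, -1.2]
width: 0.174
gripper_force: 45.0
clock: 33.9
position: [0.4565, 0.3404, 0.0614]
ee_rot: [-3.139, 0.11, -0.001]
force: [0.4, -0.5, -0.7]
width: 0.172
gripper_force: 45.0
pos [0.4565 0.3404 0.0614] yaw -4.01 tilt 0.03 clock 33.9 F [ 0.4 -0.5 -0.7] w 0.172 g 45.0
units [0.   0.03 0.32] turn 0.03
```

```bash
python3 -m handwheel '[[0,0.03,0.1,0,0,0],[0,0,0.1,0,0,0],[0,0,0.07,0,0,0],[0,0,0.04,0,0,0],[0,0,0,0,0,0],[0,0,0,0,0,0]]'
python3 - <<'E'
from h import *
go(.4565,.3398,.055,-4.12)
E
```

```text
clock: 34.4
position: [0.4562, 0.3396, 0.055]
ee_rot: [3.139, -0.11, -0.0]
force: [-1.1, -1.6, 1.4]
width: 0.165
gripper_force: 45.0
pos [0.4562 0.3396 0.055 ] yaw -4.0 tilt 0.02 clock 34.4 F [-1.1 -1.6  1.4] w 0.165 g 45.0
units [ 0.01 -0.01 -0.  ] turn 0.03
```

Seated, with light contact. I open, rise straight up and back off to look.

```bash
python3 -m handwheel '[[0,0,0,0,0,0],[0,0,0,0,0,0],[0,0,0,0,0,0],[0,0,0,0,0,0],[0,0,0,0,0,0],[0,0,0,0,0,0],[0,0,0,0,0,0],[0,0,0,0,0,0]]' 0.6
python3 -m handwheel '[[0,0,-0.2,0,0,0],[0,0,-0.4,0,0,0],[0,0,-0.6,0,0,0],[0,0,-0.8,0,0,0],[0,0,-0.9,0,0,0],[0,0,-0.9,0,0,0],[0,0,-0.9,0,0,0],[0,0,-0.9,0,0,0]]'
python3 -m handwheel '[[0,0,-0.9,0,0,0],[0,0,-0.9,0,0,0],[-0.5,0,-0.6,0,0,0],[-0.9,0,0,0,0,0],[-0.9,0,0,0,0,0],[-0.4,0,0,0,0,0],[0,0,0,0,0,0],[0,0,0,0,0,0]]'
python3 - <<'E'
from h import *
go(.4565,.3398,.055,-4.12)
w=get_image('wrist');c=get_image('side');t=trace('raker','wrist')[0]
cc=max(cv2.findContours(t['region'].astype(np.uint8),0,2)[0],key=cv2.contourArea)
print(t['score'],cv2.minAreaRect(np.array([at_z(w,p[0],.082,True)[:2] for p in cc]).astype(np.float32)*1000))
a=np.hstack([cv2.resize(w['image'],(560,420))[40:260,120:440],c['image'][110:330,190:400]]);
a=np.vstack([cv2.resize(w['image'][60:230,150:400],(500,340)),cv2.resize(c['image'][130:370,170:370],(500,600))])[:,:,::-1] if 0 else np.hstack([cv2.resize(w['image'][60:230,180:330],(300,340)),cv2.resize(c['image'][120:370,180:380],(480,600))[:340],])[...,::-1]
cv2.imwrite('pics/end.png',np.hstack([cv2.resize(w['image'][60:230,180:330],(380,430)),cv2.resize(c['image'][120:370,180:380],(344,430))])[...,::-1])
E
```

```text
clock: 35.07
position: [0.4563, 0.3397, 0.0549]
ee_rot: [3.14, -0.11, 0.0]
force: [-0.8, -0.1, 0.3]
width: 0.597
gripper_force: 0.0
clock: 35.73
position: [0.4563, 0.34, 0.1692]
ee_rot: [-3.139, 0.109, -0.001]
force: [0.2, 0.2, -0.5]
width: 0.601
gripper_force: 0.0
clock: 36.4
position: [0.4024, 0.3435, 0.2154]
ee_rot: [-3.14, 0.109, -0.001]
force: [1.3, -0.4, -0.5]
width: 0.604
gripper_force: 0.0
pos [0.4024 0.3435 0.2154] yaw -3.96 tilt 0.04 clock 36.4 F [ 1.3 -0.4 -0.5] w 0.604 g 0.0
units [ 2.7  -0.    8.02] turn 0.04
0.86 ((456.8577880859375, 340.482177734375), (16.010677337646484, 118.40605163574219), 85.75869750976562)
```

View pics/end.png

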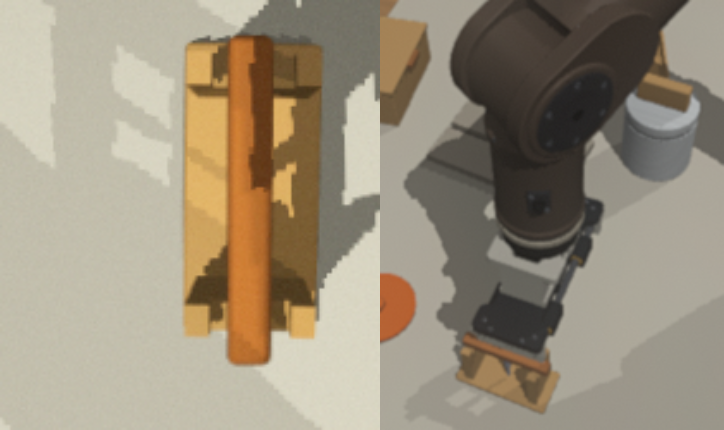

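The raker lies in both saddles between the lips, within 1 mm of where it was at the start, and the gripper is clear and touches nothing. I hand the job in.

```bash
python3 -c "from cell import sign_off; print(sign_off())"
```

```text
the job is handed in; nothing more can be done
None
```

I set the small canister upright in the tray, raked the joint in one slow pass (about 4.3 cm/s) from the closed end to the open end, laid the raker back in its stand, and handed the job in after 36 s; sign-off returned no verdict.

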